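Scan the yellow-labelled freezer box

TASK

Pick up the handheld scanner and aim its red window down at the barcode on the yellow-labelled black box, from about 90 mm away with the scan line running across the bars, and hold it steady there for two seconds. Then set the scanner down gently, standing on its feet on the blue mat again, and let go. Do not read the other two boxes' labels, and leave everything else where it is.

Things in the scene. Friction and masses are not known exactly. Their poses are not given: they have to be found in the camera images.
- scanner: Barcode scanner, loose, 0.25 to 0.5 kg, shaped like a bridge (mm): level black grip bar (x -80 to 40, 34 wide, z 62 to 92), blue rear foot (x -80 to -50), black front foot (x 20 to 45), both 46 wide; white head 60 wide drooping forwards, 60 degrees below level, red window at its lower end. Top z = 102, front x = 104. Origin: underside of the feet; x to the nose, y left, z up.
- scanner_grip (a point): Point in the grip bar at (-5, 0, 77) mm of the scanner, within 10 mm of its centre of mass: grip here from above, fingers closing along the scanner's y on the bar, 34 mm wide. Axes as the scanner's.
- scanner_window (a point): Centre of the red window, at (85, 0, 30) mm of the scanner. z: the aiming direction, out of the window, (0.5, 0, -0.866) of the scanner; y: the scan line, same as the scanner's y. It reads a label 60 to 120 mm away along z whose centre is within 18 mm of the aiming line in x and in y, when kept steady (below 20 mm/s and 0.15 rad/s).
- scanner_focus (a point): The best reading point, 90 mm out from the window on the aiming line, at (130, 0, -48) mm of the scanner; axes as the scanner's. Bring it to the label's centre. The beam must be within 43 degrees of square to the label (it is at 30 with the scanner held level), and the scanner's y within 26 degrees of the label's y, either way round.
- mat: Blue rectangular mat, 220 (x) x 130 (y) x 6 mm thick, fixed to the bench, the scanner's place. Origin: centre of its underside on the bench, its top at z = 6 mm.
- box_yellow: Closed black freezer box, 90 (x) x 110 (y) x 50 high, with a yellow label on its lid. Loose, 0.35 kg. Origin: centre of the underside; z up.
- box_white: Closed black freezer box, 90 (x) x 110 (y) x 50 high, with a white label on its lid. Loose, 0.35 kg. Origin: centre of the underside; z up.
- box_green: Closed black freezer box, 90 (x) x 110 (y) x 50 high, with a green label on its lid. Loose, 0.35 kg. Origin: centre of the underside; z up.
- box_yellow_label (a point): Centre of the yellow label (52 x 80 mm, lying level on the lid, 51 mm above the bench). Axes as the box's: the printed black bars run along x (34 mm long) and are lined up one after another along y (58 mm in all).
- box_white_label (a point): Centre of the white label (52 x 80 mm, lying level on the lid, 51 mm above the bench). Axes as the box's: the printed black bars run along x (34 mm long) and are lined up one after another along y (58 mm in all).
- box_green_label (a point): Centre of the green label (52 x 80 mm, lying level on the lid, 51 mm above the bench). Axes as the box's: the printed black bars run along x (34 mm long) and are lined up one after another along y (58 mm in all).
- rack: Green tube rack 190 x 75 mm with capped tubes, 79 mm high, loose. Origin: centre of the underside. The rack and the mat may be on either side.
- timer: Flat white bench timer, 70 x 95 x 18 mm, loose. Origin: centre of the underside.

How it is judged:
By the outcome, as a careful person would: the job done as asked, in the order asked, and still so for the second after the job is handed in, with the robot touching nothing.
It also fails if it takes over 54 s, if anything falls off the work surface, if the arm or the gripper's body presses on something with over 40 N, if the wrist force passes 120 N, or if a joint passes its speed limit or range.

ROBOT

A 6-joint arm with a two-finger parallel gripper is mounted at the origin on the work surface. World frame = base frame: x ahead of the robot, y to its left, z up, the work surface at z = 0. Lengths are in m, angles in rad, forces in N, time in s.
With the tool pointing down it reaches from about 0.375 to 0.9 m from the base axis. Payload 3.1 kg.
Tool frame: the origin (TCP) lies on the centre line of the jaws, within the pads' length; the fingertips stand 22 mm ahead of it and the grasp point (between the pads) lies 3 mm ahead of it; z points along the fingers, y is the line along which they close (so a half turn about z gives the same grasp; the last joint's range is limited). The gripper opens to 85 mm and grips with 20 to 120 N. Pads are 22 mm wide; open, the fingers measure 114 mm over their backs; the gripper's body (76 mm by 85 mm) begins 54 mm behind the grasp point. The pads swing forward as they close: fully open they stand 13 mm farther back than shut.
Start: joints at [0.964, 0.527, 1.433, -0, 1.181, -0.178], TCP at [0.26, 0.568, 0.253] pointing down, gripper open.
Joint ranges: [-3.08, 3.08], [-0.75, 2.2], [0.22, 2.44], [-1.43, 4.57], [0, 2.65], [-2.85, 2.85]. Speed limits (rad/s): [2.79, 2.79, 3.14, 3.14, 3.14, 3.14].

INTERFACE

Orientations are given as a unit quaternion [x, y, z, w].
In Python, from station import manip gives the robot as it stands.
- The arm moves only by the tool shift_gripper, called after "Request:" as a command line: name --pt "numbers of a row" for each row, then --argument value for the rest. Schema: {"type":"object","properties":{"deltas":{"type":"array","items":{"type":"array","items":{"type":"number"},"minItems":5,"maxItems":5},"minItems":1,"maxItems":20},"squeeze":{"type":"number"},"only":{"type":"string"},"quiet":{"type":"boolean"},"lines":{"type":"string"}},"required":["deltas"],"additionalProperties":false}. deltas is a list of rows, 1 to 20 of them, each of 5 numbers: dx, dy, dz in a scale on which 1.0 is 0.4 m, then a turn about the tool's z in fractions of the full range, 1 being 360 degrees, then the opening from 0.0 (shut) to 1.0 (fully open); each row is the pose to reach, as a shift and turn from the pose commanded when the call began, along the tool's axes at that moment; what a row does not reach only later rows make up. A row lasts 1/10 s, in which the tool goes at most 0.05 m and 0.15 rad, less where a joint would pass 70% of its speed; a pose out of reach is approached as far as the arm can. The fingers move at their own pace and stop on an object; squeeze is the grip in N (left out, the last holds). Time passes only in rows, so rows that do not move let the fingers close. The tool returns the time, the measured TCP pose, the force, the opening and the grip force at its end. only (a regular expression) keeps the lines of the reply that match it, lines (a string "A,B") keeps lines A to B, and quiet returns only ok. A shift or turn number past 1, either way, is cut back to 1. Input that does not fit is refused with a message, and nothing moves.
- manip.sense(): the state, without advancing time (a new reading comes with each control period).
- manip.snapshot(name): name is "scene" or "top"; returns a dict with "pixels" (400x640x3 uint8, red, green, blue), "range_z" (400x640 float32, m along the optical axis (not along the pixel's ray), 0 where there is no reading), "fov_y" (degrees; the focal length in pixels is half the picture's height over the tangent of half this angle, whatever the lens; pixels are square), "cx", "cy" (the principal point, pixels), "k1" (the pictures are not rectified: a ray, as slopes to the right and down, at radius r is drawn at 1 + k1 r^2 times it, then the intrinsics apply), "R" (3x3) and "t" (3): a world point X has camera coordinates R X + t. Camera axes: x right, y down, z forward; pixel columns grow to the right and rows downward; lengths in m; the calibration is good to about 2 mm. A picture is of the moment at which its call begins.
- manip.sign_off(): hands the job in; it is judged then, once.
The state is a dict: "t": time; "q": joint angles; "qd": joint speeds; "tau": joint torques, N m; "tcp_pos": TCP position; "tool_rot": TCP orientation; "force": force on the tool from outside, world axes, zero at the start; "ft_torque": the same for the moment, N m; "finger_gap": opening from 0.0 (shut) to 1.0 (fully open); "gripper_force": force on a finger pad.
Only numpy, scipy, OpenCV 4.12 (cv2) and the standard library are available. Lean on these libraries where they do the work, as an engineer would, in place of code of your own. Each camera call takes 0.05 s, during which the arm holds its last target. There are 200 camera calls.

## Working session

There is one attempt and no reset: what is moved stays moved. The work goes in short steps, Python scripts to look and compute and a tool call to move; the robot and the scene stay as the last step left them, time stands still between calls to the robot, and variables do not carry over. Pictures are saved under pics/ and viewed, at most 10 in all, crops included, and the job is handed in when it is done.

```bash
ls; mkdir -p pics
```

Create h.py:
```python
import numpy as np, cv2
from station import manip
def snap(n):
    s=manip.snapshot(n); np.savez(f'{n}.npz',**s); return s
def rays(s,px):
    px=np.atleast_2d(np.array(px,float)); f=200/np.tan(np.radians(s['fov_y'])/2)
    K=np.array([[f,0,s['cx']],[0,f,s['cy']],[0,0,1.]])
    u=cv2.undistortPoints(px.reshape(-1,1,2),K,np.array([float(s['k1']),0,0,0,0.])).reshape(-1,2)
    d=np.c_[u,np.ones(len(u))]
    R=np.array(s['R']);t=np.array(s['t'])
    return -R.T@t, d@R   # centre, directions world (z_cam=1)
def plane(s,px,z):
    c,d=rays(s,px); return c+d*((z-c[2])/d[:,2])[:,None]
def depthpts(s,mask):
    v,u=np.nonzero(mask&(s['range_z']>0)); c,d=rays(s,np.c_[u,v]); return c+d*s['range_z'][v,u][:,None]
```

Run:
```python
from h import *
for n in('scene','top'):
    s=snap(n); cv2.imwrite(f'pics/{n}0.png',s['pixels'][:,:,::-1]); print(n,s['fov_y'],s['k1'],rays(s,[[320,200]]))
st=manip.sense();print(st)
```

```text
pics
station.py
scene 45.448303245912705 -0.1485598263175166 (array([ 1.6399156 , -0.08823873,  0.7831774 ]), array([[-0.84091006,  0.08545462, -0.534611  ]]))
top 47.5838702851244 -0.10472687282862263 (array([ 0.37708384, -0.01363154,  1.14448696]), array([[ 0.14886079, -0.00304966, -0.98886117]]))
{'t': 0.1, 'q': array([ 9.63529093e-01,  5.28343195e-01,  1.43378026e+00,  1.83312525e-05,
        1.18141454e+00, -1.78514247e-01]), 'qd': array([ 0.00189189, -0.00329753,  0.00036401, -0.00170543, -0.00212764,
        0.00170953]), 'tau': array([-1.59036831e-04, -4.43303812e+01, -1.78584909e+01, -2.62409967e-04,
        4.02413294e-03,  2.90919775e-05]), 'tcp_pos': array([0.25946127, 0.56793294, 0.25244794]), 'tool_rot': array([ 2.12741543e-01,  9.77108024e-01, -8.95312978e-04, -3.80227060e-04]), 'force': array([ 0.238577  , -0.37570131, -0.10516169]), 'ft_torque': array([ 0.01665622, -0.0472629 , -0.01930865]), 'gripper_force': 0.0, 'finger_gap': 0.9993840110913234}
```

View pics/top0.png

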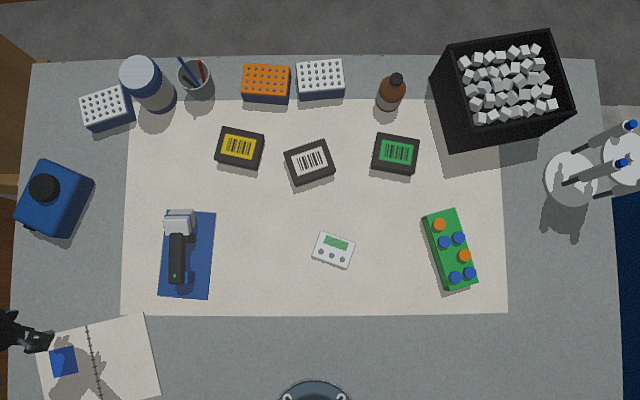

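View pics/scene0.png

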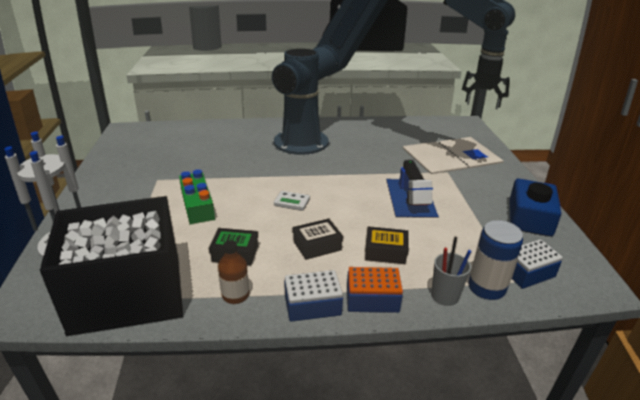

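The top view shows the scanner on the blue mat with its bar near (176,255) and its nose up the picture. The yellow box is at (240,148), white at (310,160), green at (396,152), timer at (333,250) and rack at (450,248). In the scene view the scanner is near (416,190) and the yellow label near (387,238).

Create m.py:
```python
from h import *
def load(n): return dict(np.load(n+'.npz'))
def mask(s,lo,hi,roi):
    hsv=cv2.cvtColor(s['pixels'],cv2.COLOR_RGB2HSV); m=cv2.inRange(hsv,lo,hi)
    r=np.zeros_like(m); u0,v0,u1,v1=roi; r[v0:v1,u0:u1]=m[v0:v1,u0:u1]; return r
def big(m):
    c=max(cv2.findContours(m,cv2.RETR_EXTERNAL,cv2.CHAIN_APPROX_NONE)[0],key=cv2.contourArea); return c
def tri(a,pa,b,pb):
    c1,d1=rays(a,pa);c2,d2=rays(b,pb);d1=d1[0];d2=d2[0]
    k=np.linalg.lstsq(np.c_[d1,-d2],c2-c1,rcond=None)[0]; p,q=c1+k[0]*d1,c2+k[1]*d2
    return (p+q)/2,np.linalg.norm(p-q)
def rect(s,c,z):
    p=plane(s,c.reshape(-1,2).astype(float),z)[:,:2]
    r=cv2.minAreaRect((p*1000).astype(np.float32)); return r
```

Run:
```python
from m import *
T=load('top');S=load('scene')
cs=[]
for s,roi in((T,(210,120,270,175)),(S,(360,220,415,265))):
    c=big(cv2.morphologyEx(mask(s,(18,120,70),(35,255,255),roi),cv2.MORPH_CLOSE,np.ones((9,9))));r=cv2.minAreaRect(c); cs.append(r[0]); print('label px',r); print(rect(s,c,.051))
print('label tri',tri(T,cs[0],S,cs[1]))
# mat
for s,roi in((T,(145,195,225,310)),(S,(370,170,450,225))):
    c=big(mask(s,(100,120,40),(125,255,255),roi)); print('mat',rect(s,cv2.convexHull(c),.006))
# bar, top view: dark
c=big(mask(T,(0,0,0),(180,255,60),(160,225,195,300)));print('bar px',cv2.boundingRect(c),cv2.minAreaRect(c)); print('bar',rect(T,c,.098))
# depth
pts=depthpts(T,mask(T,(0,0,0),(180,255,255),(160,205,200,290))>0)
b=pts[(pts[:,2]>.092)&(pts[:,2]<.115)];print(len(b),b.min(0),b.max(0),np.median(b,0));
for x in np.arange(b[:,0].min(),b[:,0].max(),.015):
    q=b[(b[:,0]>=x)&(b[:,0]<x+.015)]; print(x.round(3),len(q),q[:,1].min().round(4),q[:,1].max().round(4),q.mean(0).round(4))
w=depthpts(T,mask(T,(0,0,0),(180,255,255),(160,205,200,290))>0)
for s,n,roi,k in((T,'T',(150,200,205,300),6),(S,'S',(380,145,450,225),6)):
    u0,v0,u1,v1=roi;cv2.imwrite(f'pics/crop{n}.png',cv2.resize(s['pixels'][v0:v1,u0:u1,::-1],None,fx=k,fy=k,interpolation=cv2.INTER_CUBIC))
```

```text
label px ((237.9058837890625, 145.92352294921875), (32.756492614746094, 21.15071678161621), 12.52880859375)
((679.6788940429688, 186.9469757080078), (82.16161346435547, 53.994842529296875), 76.70587158203125)
label px ((387.031494140625, 237.16966247558594), (33.088375091552734, 14.07915210723877), 5.440331935882568)
((675.16796875, 185.26234436035156), (83.6339340209961, 61.40326690673828), 77.31802368164062)
label tri (array([0.67876687, 0.18556266, 0.05328629]), np.float64(0.0015887590534608034))
mat ((413.64776611328125, 320.90606689453125), (128.79055786132812, 217.1163330078125), 85.26885223388672)
mat ((380.0698547363281, 322.75482177734375), (121.64837646484375, 278.51446533203125), 85.35376739501953)
bar px (169, 233, 26, 51) ((181.49998474121094, 258.0), (24.999996185302734, 49.99999237060547), 0.0)
bar ((401.6756896972656, 305.1366882324219), (116.29467010498047, 59.448246002197266), 1.644957423210144)
1122 [0.3433835  0.29164278 0.09203745] [0.50207139 0.35271191 0.11095881] [0.43120041 0.31957077 0.09829017]
0.343 102 0.3032 0.3369 [0.3505 0.3191 0.0976]
0.358 103 0.3015 0.3371 [0.3663 0.3194 0.0981]
0.373 91 0.3021 0.338 [0.3811 0.3188 0.0978]
0.388 99 0.302 0.3349 [0.3962 0.3187 0.098 ]
0.403 87 0.3028 0.3355 [0.4112 0.3189 0.098 ]
0.418 87 0.3057 0.3368 [0.4257 0.3202 0.098 ]
0.433 92 0.3045 0.337 [0.4408 0.3206 0.098 ]
0.448 78 0.2998 0.3451 [0.4553 0.3214 0.0966]
0.463 158 0.2928 0.3527 [0.4714 0.3216 0.0973]
0.478 158 0.2917 0.3511 [0.4856 0.32   0.1041]
0.493 67 0.2916 0.3491 [0.4965 0.3189 0.0986]
```

Add to m.py:
```python
from scipy.spatial.transform import Rotation as Ro
def togo(target,yaw_y_deg):
    st=manip.sense();R=Ro.from_quat(st['tool_rot']).as_matrix()
    a=np.degrees(np.arctan2(R[1,1],R[0,1])); w=(yaw_y_deg-a+90)%180-90
    print('tcp',st['tcp_pos'].round(4),'tool y deg',a.round(2),'q',st['q'].round(2)); print('tool delta',(R.T@(np.array(target)-st['tcp_pos'])).round(4),'turn',(-np.radians(w)).round(4))
```

Run:
```python
from m import *
T=load('top');S=load('scene')
p=depthpts(T,mask(T,(0,0,0),(180,255,255),(160,205,200,290))>0)
b=p[(abs(p[:,2]-.098)<.003)&(p[:,0]>.346)&(p[:,0]<.45)&(abs(p[:,1]-.32)<.02)]
y=[];
for x in np.arange(.346,.446,.005):
    q=b[(b[:,0]>=x)&(b[:,0]<x+.005)]; y.append((x+.0025,(q[:,1].min()+q[:,1].max())/2,np.ptp(q[:,1])))
y=np.array(y);k=np.polyfit(y[:,0],y[:,1],1);print('yaw mid',np.degrees(np.arctan(k[0])),'y at .418',np.polyval(k,.418),'w',y[:,2].mean())
# scene depth
q=depthpts(S,mask(S,(0,0,0),(180,255,255),(380,145,450,225))>0)
h=q[(q[:,2]>.09)&(q[:,2]<.115)];print('scene',len(h),h.min(0),h.max(0))
e=h[(h[:,0]<.45)&(h[:,2]<.101)&(h[:,2]>.094)];print(len(e),e.min(0),e.max(0),np.median(e,0))
# white head front/extents both views
for n,z in(('T',p),('S',q)):
    f=z[z[:,2]>.03]; f=f[f[:,0]>.46]; print(n,'head',f.min(0),f.max(0))
g=cv2.minAreaRect((p[(p[:,2]>.09)][:,:2]*1000).astype(np.float32));print(g)
hd=p[(p[:,2]>.05)&(p[:,0]>.475)];print('head rect',cv2.minAreaRect((hd[:,:2]*1000).astype(np.float32)))
m=depthpts(T,mask(T,(100,120,40),(125,255,255),(145,195,225,310))>0);print('mat z',np.percentile(m[:,2],[10,50]))
togo([.418,.3195,.15],91)
```

```text
yaw mid 1.2413487844470759 y at .418 0.32062170676208596 w 0.03052466207724578
scene 425 [0.3445927  0.29037437 0.09000007] [0.50700402 0.35032903 0.11015296]
93 [0.3445927  0.30063585 0.09459024] [0.44929306 0.3365981  0.10098596] [0.40061106 0.31224348 0.09945613]
T head [0.46002492 0.29080874 0.03021026] [0.52436576 0.35467955 0.11095881]
S head [0.46024907 0.28881805 0.03081661] [0.52514275 0.35058288 0.11015296]
((423.99853515625, 322.5037841796875), (60.987186431884766, 161.34555053710938), 89.69776153564453)
head rect ((498.7144470214844, 323.0662536621094), (49.219886779785156, 63.20490264892578), 2.4401028156280518)
mat z [0.00381156 0.00659814]
tcp [0.2595 0.5679 0.2524] tool y deg 65.43 q [ 0.96  0.53  1.43  0.    1.18 -0.18]
tool delta [-0.2475 -0.1598  0.1027] turn -0.4462
```

View pics/cropT.png

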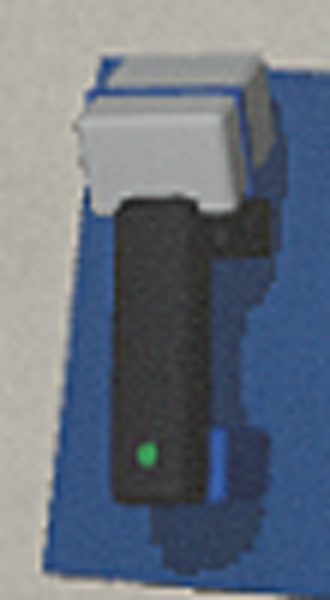

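The crop shows the bar from (115,200) to (210,500), running straight up the picture, with the white head at the top. Its measured size and height match the given values. I'll move above the grip point next.

The rows are not in the units I measure in: shifts go in shares of 0.4 m and turns go in shares of 360 degrees. I convert before sending: -0.248 m / 0.4 = -0.62, -0.05 m / 0.4 = -0.125, -0.446 rad / 6.2832 = -0.071.

Request:
shift_gripper --pt "-0.125 -0.08 0 -0.0159 1" --pt "-0.225 -0.15 0.05 -0.0318 1" --pt "-0.325 -0.2125 0.1 -0.0477 1" --pt "-0.425 -0.275 0.15 -0.0637 1" --pt "-0.525 -0.3375 0.2 -0.07 1" --pt "-0.6 -0.3875 0.225 -0.071 1" --pt "-0.62 -0.4 0.225 -0.071 1" --pt "-0.62 -0.4 0.225 -0.071 1" --pt "-0.62 -0.4 0.225 -0.071 1" --squeeze 60

```text
t: 1.0
tcp_pos: [0.4187, 0.3204, 0.1636]
tool_rot: [-0.008, 1.0, 0.0, 0.0]
force: [-0.1, 0.8, -0.4]
finger_gap: 1.001
gripper_force: 0.0
```

Run:
```python
from m import *
togo([.417,.320,.082],91.3)
```

```text
tcp [0.4187 0.3204 0.1636] tool y deg 90.96 q [ 0.44  0.53  1.76  0.    0.85 -1.15]
tool delta [ 0.0017 -0.0004  0.0816] turn -0.0059
```

Scaled: 0.081 m / 0.4 = 0.2025, 0.072 m / 0.4 = 0.18, -0.006 rad / 6.2832 = -0.001.

Request:
shift_gripper --pt "0.005 0 0.075 -0.001 1" --pt "0.005 0 0.1375 -0.001 1" --pt "0.005 0 0.18 -0.001 1" --pt "0.005 0 0.2025 -0.001 1" --pt "0.005 0 0.2025 -0.001 1" --pt "0.005 0 0.2025 -0.001 0.6" --pt "0.005 0 0.2025 -0.001 0.5" --pt "0.005 0 0.2025 -0.001 0.3" --pt "0.005 0 0.2025 -0.001 0" --pt "0.005 0 0.2025 -0.001 0" --pt "0.005 0 0.2025 -0.001 0" --pt "0.005 0 0.2025 -0.001 0" --pt "0.005 0 0.2025 -0.001 0" --squeeze 60

```text
t: 2.3
tcp_pos: [0.4173, 0.3201, 0.0832]
tool_rot: [-0.011, 1.0, 0.001, 0.001]
force: [-1.2, 1.5, 6.7]
finger_gap: 0.391
gripper_force: 60.8
```

Run:
```python
from m import *
s=snap('top');S=snap('scene')
a=cv2.resize(s['pixels'][190:310,120:240],(400,400));b=cv2.resize(S['pixels'][110:230,350:470],(400,400))
cv2.imwrite('pics/grasp.png',np.hstack([a,b])[:,:,::-1]); togo([.417,.320,.082],91.3)
```

```text
tcp [0.4173 0.3201 0.0832] tool y deg 91.3 q [ 0.44  0.66  1.81  0.    0.66 -1.15]
tool delta [ 0.0003 -0.0001  0.0012] turn 0.0
```

View pics/grasp.png

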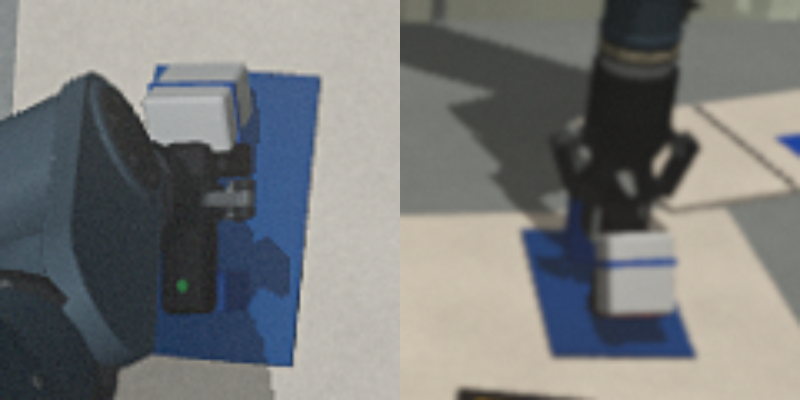

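The grasp view shows the fingers astride the bar near its middle and the scanner still level on the mat. The gap of 33 mm agrees with the bar. Next I lift it.

Scaled: -0.1 m / 0.4 = -0.25, -0.095 m / 0.4 = -0.2375.

Request:
shift_gripper --pt "0 0 -0.0125 0 0" --pt "0 0 -0.0375 0 0" --pt "0 0 -0.075 0 0" --pt "0 0 -0.125 0 0" --pt "0 0 -0.1875 0 0" --pt "0 0 -0.2375 0 0" --pt "0 0 -0.25 0 0" --pt "0 0 -0.25 0 0" --pt "0 0 -0.25 0 0"

```text
t: 3.3
tcp_pos: [0.4161, 0.3193, 0.1815]
tool_rot: [-0.012, 1.0, -0.0, -0.001]
force: [0.2, -0.2, -2.8]
finger_gap: 0.391
gripper_force: 60.0
```

Run:
```python
from m import *
togo([.5478,.2168,.177],77.3)
```

```text
tcp [0.4161 0.3193 0.1815] tool y deg 91.33 q [ 0.44  0.5   1.75 -0.    0.89 -1.15]
tool delta [-0.1293 -0.1055  0.0044] turn 0.2448
```

Scaled: -0.129 m / 0.4 = -0.3225, -0.125 m / 0.4 = -0.3125, 0.245 rad / 6.2832 = 0.039.

Request:
shift_gripper --pt "-0.025 -0.02 0 0.0032 0" --pt "-0.075 -0.06 0 0.0095 0" --pt "-0.1375 -0.1125 0 0.0175 0" --pt "-0.2 -0.1625 0 0.0255 0" --pt "-0.25 -0.205 0 0.0318 0" --pt "-0.2875 -0.235 0.005 0.0358 0" --pt "-0.3125 -0.255 0.01 0.0382 0" --pt "-0.3225 -0.2638 0.01 0.039 0" --pt "-0.3225 -0.2638 0.01 0.039 0"

```text
t: 4.2
tcp_pos: [0.5481, 0.217, 0.1777]
tool_rot: [0.111, 0.994, -0.0, -0.001]
force: [-0.5, -0.6, -4.0]
finger_gap: 0.391
gripper_force: 59.9
```

Run:
```python
from m import *
T=snap('top');S=snap('scene')
togo([.5478,.2168,.177],77.3)
for n,s,roi in(('T',T,(190,90,330,260)),('S',S,(330,130,450,270))):
    p=depthpts(s,mask(s,(0,0,0),(180,255,255),roi)>0)
    st=manip.sense()['tcp_pos']; d=p-st; a=np.radians(-12.7); X=d[:,0]*np.cos(a)+d[:,1]*np.sin(a); Y=-d[:,0]*np.sin(a)+d[:,1]*np.cos(a)
    k=(abs(Y)<.045)&(X>.045)&(X<.13)&(p[:,2]>.09)
    print(n,k.sum(),'X',X[k].max(),'Y',np.percentile(Y[k],[1,99]),'z',p[k,2].min(),p[k,2].max())
a=cv2.resize(T['pixels'][90:240,180:330],(400,400));b=cv2.resize(S['pixels'][120:270,320:470],(400,400))
cv2.imwrite('pics/aim.png',np.hstack([a,b])[:,:,::-1])
```

```text
tcp [0.5471 0.2178 0.178 ] tool y deg 77.34 q [ 0.19  0.57  1.6   0.    0.97 -1.16]
tool delta [-0.0009 -0.0008  0.001 ] turn 0.0007
T 649 X 0.10581281271551664 Y [-0.04383381  0.02275652] z 0.10348529419500863 0.4859945217914766
S 688 X 0.10901040468576496 Y [-0.03163011  0.02773128] z 0.1045829035173308 0.20546293052977993
```

View pics/aim.png

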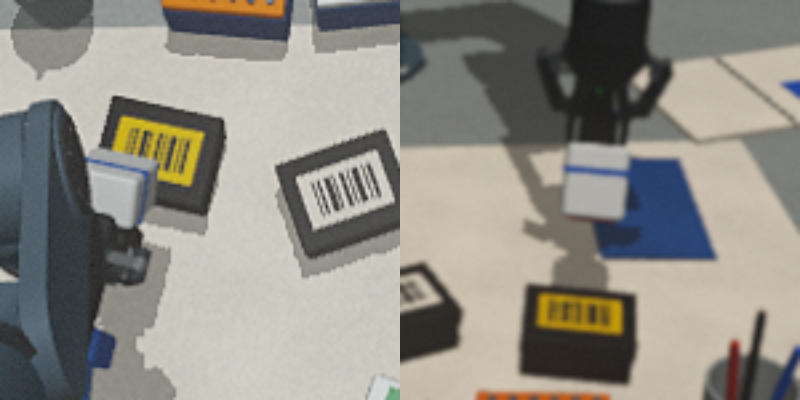

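The aim view shows the scanner's head over the near edge of the yellow box, level and lined up with its bars. The measured nose reach of 109 mm and the height agree with the plan, so I hold for over 2 s.

Request:
shift_gripper --pt "0 0 0 0 0" --pt "0 0 0 0 0" --pt "0 0 0 0 0" --pt "0 0 0 0 0" --pt "0 0 0 0 0" --pt "0 0 0 0 0" --pt "0 0 0 0 0" --pt "0 0 0 0 0" --pt "0 0 0 0 0" --pt "0 0 0 0 0" --pt "0 0 0 0 0" --pt "0 0 0 0 0" --pt "0 0 0 0 0" --pt "0 0 0 0 0" --pt "0 0 0 0 0" --pt "0 0 0 0 0" --pt "0 0 0 0 0" --pt "0 0 0 0 0" --pt "0 0 0 0 0" --pt "0 0 0 0 0"

```text
t: 6.3
tcp_pos: [0.5483, 0.2173, 0.1783]
tool_rot: [0.111, 0.994, 0.0, 0.0]
force: [-0.3, 0.4, -3.7]
finger_gap: 0.393
gripper_force: 59.9
```

Request:
shift_gripper --pt "0 0 0 0 0" --pt "0 0 0 0 0" --pt "0 0 0 0 0" --pt "0 0 0 0 0" --pt "0 0 0 0 0" --pt "0 0 0 0 0" --pt "0 0 0 0 0" --pt "0 0 0 0 0"

```text
t: 7.1
tcp_pos: [0.5483, 0.2173, 0.1783]
tool_rot: [0.111, 0.994, 0.0, 0.0]
force: [0.2, 0.0, -3.2]
finger_gap: 0.391
gripper_force: 59.9
```

Run:
```python
from m import *
togo([.408,.3205,.181],87.3)
```

```text
tcp [0.5483 0.2173 0.1783] tool y deg 77.29 q [ 0.19  0.57  1.59 -0.    0.97 -1.16]
tool delta [ 0.1595  0.0698 -0.0027] turn -0.1747
```

Run:
```python
from m import *
togo([.420,.320,.181],87.3)
```

```text
tcp [0.5483 0.2173 0.1783] tool y deg 77.29 q [ 0.19  0.57  1.59 -0.    0.97 -1.16]
tool delta [ 0.1477  0.072  -0.0027] turn -0.1747
```

Scaled: 0.148 m / 0.4 = 0.37, 0.144 m / 0.4 = 0.36, -0.175 rad / 6.2832 = -0.0279.

Request:
shift_gripper --pt "0.025 0.0125 0 -0.0016 0" --pt "0.075 0.0375 0 -0.0056 0" --pt "0.15 0.075 0 -0.0111 0" --pt "0.225 0.1125 0 -0.0167 0" --pt "0.2875 0.1425 0 -0.0215 0" --pt "0.3325 0.1625 0 -0.0247 0" --pt "0.36 0.175 0 -0.0271 0" --pt "0.37 0.18 0 -0.0279 0" --pt "0.37 0.18 0 -0.0279 0" --pt "0.37 0.18 0 -0.0279 0"

```text
t: 8.1
tcp_pos: [0.4207, 0.3199, 0.1785]
tool_rot: [0.024, 1.0, 0.0, 0.001]
force: [0.0, -0.4, -3.2]
finger_gap: 0.389
gripper_force: 60.1
```

Request:
shift_gripper --pt "0 0 0.025 0 0" --pt "0 0 0.075 0 0" --pt "0 0 0.125 0 0" --pt "0 0 0.1625 0 0" --pt "0 0 0.19 0 0" --pt "0 0 0.2075 0 0" --pt "0 0 0.215 0 0" --pt "0 0 0.215 0 0" --pt "0 0 0.215 0 0"

```text
t: 9.0
tcp_pos: [0.4202, 0.3203, 0.0928]
tool_rot: [0.023, 1.0, 0.0, 0.001]
force: [0.0, -0.3, -2.8]
finger_gap: 0.387
gripper_force: 60.1
```

Run:
```python
from m import *
T=snap('top');S=snap('scene')
togo([.420,.320,.083],87.3)
a=cv2.resize(T['pixels'][190:310,120:240],(400,400));b=cv2.resize(S['pixels'][110:230,350:470],(400,400))
cv2.imwrite('pics/place.png',np.hstack([a,b])[:,:,::-1])
```

```text
tcp [0.4202 0.3203 0.093 ] tool y deg 87.32 q [ 0.44  0.65  1.8  -0.    0.69 -1.08]
tool delta [ 0.0002 -0.0003  0.01  ] turn 0.0004
```

View pics/place.png

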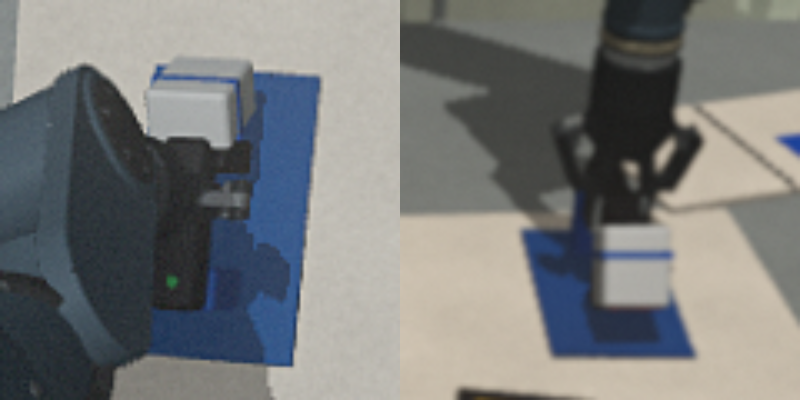

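The place view shows the scanner held level above the mat, with its feet well inside the edges. I'll lower it slowly to contact.

Scaled: 0.007 m / 0.4 = 0.0175, 0.006 m / 0.4 = 0.015.

Request:
shift_gripper --pt "0 0 0.005 0 0" --pt "0 0 0.01 0 0" --pt "0 0 0.0125 0 0" --pt "0 0 0.015 0 0" --pt "0 0 0.0175 0 0" --pt "0 0 0.0175 0 0" --pt "0 0 0.0175 0 0"

```text
t: 9.8
tcp_pos: [0.4197, 0.3201, 0.0853]
tool_rot: [0.023, 1.0, -0.0, -0.0]
force: [0.6, 0.2, -2.9]
finger_gap: 0.39
gripper_force: 60.1
```

Request:
shift_gripper --pt "0 0 0.0013 0 0" --pt "0 0 0.0025 0 0" --pt "0 0 0.0025 0 0" --pt "0 0 0.0025 0 0"

```text
t: 10.2
tcp_pos: [0.4197, 0.3201, 0.0843]
tool_rot: [0.023, 1.0, 0.0, 0.0]
force: [0.2, -0.2, -3.5]
finger_gap: 0.393
gripper_force: 60.1
```

Scaled: 0.001 m / 0.4 = 0.0025, 0.0005 m / 0.4 = 0.0013.

Request:
shift_gripper --pt "0 0 0.0013 0 0" --pt "0 0 0.0025 0 0" --pt "0 0 0.0025 0 0" --pt "0 0 0.0025 0 0"

```text
t: 10.6
tcp_pos: [0.4197, 0.3201, 0.0833]
tool_rot: [0.023, 1.0, 0.0, 0.0]
force: [0.4, 0.2, -2.0]
finger_gap: 0.389
gripper_force: 60.2
```

Request:
shift_gripper --pt "0 0 0.0008 0 0" --pt "0 0 0.0013 0 0" --pt "0 0 0.0013 0 0" --pt "0 0 0.0013 0 0"

```text
t: 11.0
tcp_pos: [0.4196, 0.3201, 0.0833]
tool_rot: [0.023, 1.0, 0.0, 0.0]
force: [-1.4, 0.6, 5.7]
finger_gap: 0.391
gripper_force: 61.0
```

In contact. Now I release and retreat.

Scaled: -0.15 m / 0.4 = -0.375, -0.13 m / 0.4 = -0.325.

Request:
shift_gripper --pt "0 0 0 0 0" --pt "0 0 0 0 0.5" --pt "0 0 0 0 0.6" --pt "0 0 0 0 0.8" --pt "0 0 0 0 1" --pt "0 0 0 0 1" --pt "0 0 0 0 1" --pt "0 0 -0.025 0 1" --pt "0 0 -0.075 0 1" --pt "0 0 -0.15 0 1" --pt "0 0 -0.25 0 1" --pt "0 0 -0.325 0 1" --pt "0 0 -0.375 0 1" --pt "0 0 -0.375 0 1" --squeeze 20

```text
t: 12.4
tcp_pos: [0.4214, 0.321, 0.2366]
tool_rot: [0.023, 1.0, 0.002, 0.004]
force: [-0.1, 0.5, -0.4]
finger_gap: 1.003
gripper_force: 0.0
```

Request:
shift_gripper --pt "0.05 0.05 0 0 1" --pt "0.1 0.15 0 0 1" --pt "0.125 0.25 -0.05 0 1" --pt "0.125 0.35 -0.075 0 1" --pt "0.125 0.45 -0.075 0 1" --pt "0.125 0.5 -0.075 0 1" --pt "0.125 0.5 -0.075 0 1"

```text
t: 13.1
tcp_pos: [0.3784, 0.5244, 0.2613]
tool_rot: [0.022, 1.0, 0.0, -0.0]
force: [-0.4, 0.0, -0.2]
finger_gap: 0.998
gripper_force: 0.0
```

Run:
```python
from m import *
T=snap('top');S=snap('scene')
p=depthpts(T,mask(T,(0,0,0),(180,255,255),(155,200,200,292))>0)
for lo,hi in((.09,.102),(.102,.12),(.12,.5)):
    b=p[(p[:,2]>lo)&(p[:,2]<hi)]; print(lo,len(b),*( (b.min(0),b.max(0)) if len(b) else ()))
b=p[(p[:,2]>.09)&(p[:,2]<.102)&(p[:,0]<.44)];print('bar z',[b[abs(b[:,0]-x)<.01,2].mean().round(4) for x in(.36,.39,.42)])
a=cv2.resize(T['pixels'],(640,400));cv2.imwrite('pics/end.png',a[:,:,::-1])
```

```text
0.09 1005 [0.34555882 0.28727796 0.09004493] [0.50470942 0.34681618 0.1019696 ]
0.102 167 [0.35960472 0.28830059 0.10205682] [0.49858637 0.34595106 0.11174129]
0.12 0
bar z [np.float64(0.0978), np.float64(0.0975), np.float64(0.0978)]
```

View pics/end.png

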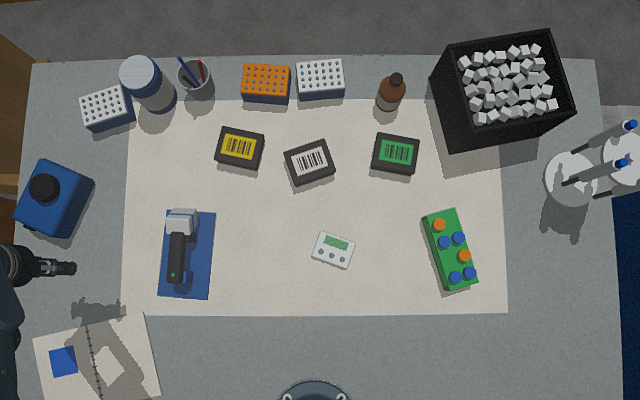

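The end view shows the scanner standing level on the mat at (178,250), the arm clear of it at (40,268), and everything else unmoved.

Scaled: 0.2 m / 0.4 = 0.5, 0.05 m / 0.4 = 0.125.

Request:
shift_gripper --pt "0.125 0.5 -0.075 0 1" --quiet true

```text
ok
```

Request:
shift_gripper --pt "0 0 0 0 1" --pt "0 0 0 0 1"

```text
t: 13.5
tcp_pos: [0.3691, 0.5698, 0.2695]
tool_rot: [0.023, 1.0, -0.001, -0.0]
force: [-0.9, -0.2, -0.7]
finger_gap: 1.001
gripper_force: 0.0
```

```bash
python3 -c "
from station import manip
print(manip.sign_off())"
```

```text
the job is handed in; nothing more can be done
None
```

I aimed the scanner at the yellow label for about 2.9 s at the planned 90 mm (the pose was checked, but nothing confirms the read), then set it back on its feet on the blue mat, let go, and handed the job in at about 13.5 s with nothing else visibly moved.

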